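# Switch off the mortar mill and swing up its pestle arm

### The job

The powder is ground: switch the electric mortar mill off by pushing its toggle switch over to the rear with a fingertip, then push its counterweighted pestle arm up from below by the crossbar, past its balance point, so that it tips back onto its stop and stays raised by itself. Push only, with the fingertips or the outside of the fingers, taking nothing between them; move the arm steadily without ramming or flinging it, and leave the porcelain mortar in the mill and all else on the bench where they stand.

Things in the scene. Friction and masses are not known exactly. Their poses are not given: they have to be found in the camera images.
- mill: Electric mortar mill, fixed: white housing 50 mm high, spanning x -130 to 130, y -170 to 90 mm of its frame (origin on the bench; x to its rear, y left, z up). Mortar at x -30, y 0, rim 140 mm across, 118 mm above the bench. Yoke, 166 mm high, at the rear; control panel along the right edge: toggle switch, behind it a 30 mm dial (x 12, y -136, 66 mm above the bench).
- pivot (a joint): Angle of the pestle arm, rad. 0: lowered, pestle in the mortar; 1.45: tipped back on its stop. Hinge: the mill's y axis through pivot_point. Below the balance point (between 0.7 and 0.85 rad) the arm falls back; beyond it the counterweight takes it to the stop at 1 to 1.5 rad/s, ahead of slow fingers. Raising it takes 2 to 5 N upward at the crossbar, 10 to 15 N if pushed to the rear; slight damping.
- pestle_arm: White cranked beam, pushed up by its crossbar, 26 mm wide, 20 thick, from the hinge forward over the mortar; steel holder with the porcelain pestle 105 mm ahead of the hinge; dark steel crossbar at the front end (14 mm round, 100 long, along y, the beam behind its middle). Counterweight: a dark 40 mm roller on the tail. Origin on the hinge; lowered, its axes are the mill's.
- lift_bar (a point): Centre of the crossbar. With the arm lowered it is 165 mm in front of the hinge axis and 60 mm above it, 205 mm above the bench, and free underneath down to the mortar rim at 118 mm; it rises on an arc of 176 mm radius to at most 321 mm.
- pivot_point (a point): Point on the hinge axis, in the arm's middle plane, 145 mm above the bench, at x 90, y 0 mm of the mill.
- power_switch (a joint): Angle of the mill's toggle switch, rad: 0 leaning to the front (on), 0.9 leaning to the rear (off). Starts within 0.12 of the front. It stays where it is left; its tip needs about 1 N, pushed towards the mill's rear (+x).
- switch_tip (a point): On the toggle near its top end: a steel bat handle, 13 mm thick at the top, rising 44 mm from its hinge, which is at x -75, y -136, z 53 mm of the mill (the panel's top is at z 52). The tip swings 0.45 rad to either side of upright, in the mill's x-z plane.
- mortar: White porcelain mortar, 140 mm across, 60 mm high, loose on the mill's turntable. Origin at the centre of its underside. Must stay.
- spare_mortar: Bystander: white porcelain spare mortar, 156 mm across, 78 mm high, on the bench at the left. Origin under its centre.
- powder_jar: Bystander: white wide-mouthed jar, 68 mm across, 85 mm high, left of the mill. Origin under its centre.
- amber_bottle: Bystander: brown bottle, 60 mm across, 115 mm high, right of the mill. Origin under its centre.
- screw_cap: Bystander: white screw cap, 48 mm across, 20 mm high, in front of the mill. Origin under its centre.
- spatula: Bystander: steel spatula 170 mm long lying flat in front of the mill. Origin near its middle.
- carton: Bystander: white and green carton 75 x 125 x 60 mm, at the right. Origin under its centre.
Things that resemble listed ones, but are neither listed nor needed, are in the scene too. What is shaped like the mortar but purple or red is not meant.

How it is judged:
On the way, in this order (a step that is already met when the one before it is completed fails the run):
1. the mill is switched off (toggle over to the rear) while the arm is still down (value of joint power_switch above 0.75 rad and value of joint pivot below 0.15 rad), for 0.1 s.
2. the pestle arm has been pushed past its balance point and lies back on its stop (value of joint pivot above 1.35 rad), for 0.2 s.
At the end, for the whole second after the job is handed in: The pestle arm rests, raised, within 0.1 rad of its rear stop (joint above 1.35 rad) and still, held by nothing but its counterweight; the switch leans to the rear (above 0.75 of 0.9 rad); the mortar stands upright on its turntable; each bystander is within 25 mm of where it stood (value of joint pivot above 1.35 rad and velocity of joint pivot between -0.1 and 0.1 rad/s and value of joint power_switch above 0.75 rad and horizontal distance between mortar and mill below 0.045 m and height (world z) of mortar between 0.05 and 0.07 m and angle between mortar's own z axis and vertical below 0.1 rad and distance of each of spare_mortar, powder_jar, amber_bottle, screw_cap, spatula, carton from where it was at the start of the episode below 0.025 m); the robot touches nothing.
It fails at once if the crossbar, the arm or the switch is taken between the fingers ((contact force between the fingers and pestle_arm above 5 N and z of the grasp point in the frame of pestle_arm between 0.047 and 0.1 m and ((x of the grasp point in the frame of pestle_arm between -0.178 and -0.152 m and y of the grasp point in the frame of pestle_arm between -0.058 and 0.058 m) or (x of the grasp point in the frame of pestle_arm between -0.172 and -0.03 m and y of the grasp point in the frame of pestle_arm between -0.014 and 0.014 m))) or distance between the grasp point and switch_tip below 0.012 m).
It fails at once if the arm is rammed or flung: more than 60 N between the fingers and the arm, or faster than 4 rad/s (contact force between the fingers and pestle_arm above 60 N or velocity of joint pivot above 4 rad/s).
It fails at once if the mortar is lifted, tipped or pushed out of its place (distance of mortar from where it was at the start of the episode above 0.015 m or angle between mortar's own z axis and vertical above 0.2 rad).
It fails at once if another thing on the bench is moved, knocked over or lifted (more than 25 mm) (distance of any of spare_mortar, powder_jar, amber_bottle, screw_cap, spatula, carton from where it was at the start of the episode above 0.025 m).
It also fails if it takes over 46 s, if anything falls off the work surface, if the arm or the gripper's body presses on something with over 40 N, if the wrist force passes 120 N, or if a joint passes its speed limit or range.

### The arm

A 7-joint arm with a two-finger parallel gripper is mounted at the origin on the work surface. World frame = base frame: x ahead of the robot, y to its left, z up, the work surface at z = 0. Lengths are in m, angles in rad, forces in N, time in s.
With the tool pointing down it reaches from about 0.4 to 0.875 m from the base axis. Payload 19.3 kg.
Tool frame: the origin (TCP) lies midway between the tips of the shut fingers; the grasp point (between the pads) lies 19 mm behind it (bot.pinch_z is the distance from the TCP to the grasp point, in m); z points along the fingers, y is the line along which they close (so a half turn about z gives the same grasp; the last joint's range is limited). The gripper opens to 85 mm and grips with 20 to 120 N. Pads are 22 mm wide; open, the fingers measure 114 mm over their backs; the gripper's body (76 mm by 85 mm) begins 54 mm behind the grasp point. The pads swing forward as they close: fully open they stand 13 mm farther back than shut.
Start: joints at [1.057, 0.521, -0.036, 1.599, 0.021, 1.021, -0.113], TCP at [0.268, -0.564, 0.231] pointing down, gripper open.
Joint ranges: [-2.91, 2.91], [-0.3, 2.13], [-1.5, 1.42], [0.17, 2.43], [-1.26, 4.41], [0.16, 1.93], [-2.52, 2.52]. Speed limits (rad/s): [1.89, 1.89, 2.39, 2.39, 3.01, 3.01, 3.01].

### API

Orientations are given as [roll, pitch, yaw] about the fixed x, y, z axes, in that order (R = Rz(yaw) Ry(pitch) Rx(roll)).
In Python, from workcell import observe, viewer, bot gives the robot as it stands. The module is installed in compiled form; this text tells all that it offers.
- The arm moves only by the tool play_rows, never from a script. Its argument "motion" is a list of rows, each a list of 7 numbers: the shift along the tool's x, y, z in cm, then the turn, a rotation vector about the tool's x, y, z in rad, then the opening, from -1 (shut) to 1 (fully open), so that 0 is half open. A call has exactly 5 rows; each row is the pose to reach, as a shift and turn from the pose commanded when the call began, along the tool's axes at that moment; what a row does not reach only later rows make up. A row lasts 1/10 s, in which the tool goes at most 50 mm and 8.59 degrees, less where a joint would pass 70% of its speed; a pose out of reach is approached as far as the arm can. A call with a gripper value outside its range is refused whole. The fingers move at their own pace and stop on an object; "squeeze" is the grip in N (left out, the last holds). Time passes only in rows, so rows that repeat a pose let the fingers close, or fill a call up. It gives the time, the measured TCP pose, the force, the opening and the grip force at its end, in the units of the state.
- observe(): the state, without advancing time (a new reading comes with each control period).
- viewer.grab_frame(name): name is "side" or "top" or "wrist"; returns (picture, depth): 480x640x3 uint8, red, green, blue; 480x640 float32, m along the optical axis (not along the pixel's ray), 0 where there is no reading.
- viewer.camera_info(name): a dict with "fx", "fy", "cx", "cy" (pixels), "R" (3x3) and "t" (3): a world point X has camera coordinates R X + t. Camera axes: x right, y down, z forward; pixel columns grow to the right and rows downward; lengths in m; the calibration is good to about 2 mm. A picture is of the moment at which its call begins: read the wrist's pose just before it. camera_info takes no time and is no camera call; for the wrist camera it gives the pose at the moment of the call.
- bot.job_done(): hands the job in; it is judged then, once.
The state is a dict: "clock": time; "qpos": joint angles; "qd": joint speeds; "joint_efforts": joint torques, N m; "position": TCP position; "tool_rot": TCP orientation; "force": force on the tool from outside, world axes, zero at the start; "moment": the same for the moment, N m; "grip_width": finger opening in m; "finger_force": force on a finger pad.
Only numpy, scipy, OpenCV 4.12 (cv2) and the standard library are available. Lean on these libraries where they do the work, as an engineer would, in place of code of your own. Each camera call takes 0.05 s, during which the arm holds its last target. There are 200 camera calls.

## Working session

There is one attempt and no reset: what is moved stays moved. The work goes in short steps, Python scripts to look and compute and a tool call to move; the robot and the scene stay as the last step left them, time stands still between calls to the robot, and variables do not carry over. Pictures are saved under pics/ and viewed, at most 10 in all, crops included, and the job is handed in when it is done.

Besides the shell and the picture viewer there is one more tool, called by a JSON object that holds its "api" and its "payload", one argument or row to a line. play_rows: Moves the arm, as the interface text tells. Its arguments: {"type":"object","properties":{"motion":{"type":"array"},"squeeze":{"type":"number"}},"required":["motion"]}

```bash
mkdir -p pics; python3 - <<'E'
from workcell import observe, viewer, bot
import cv2,numpy as np
s=observe();print(s['clock'],s['position'],s['tool_rot'],s['grip_width'],bot.pinch_z)
for n in ('top','side'):
    p,d=viewer.grab_frame(n);cv2.imwrite(f'pics/{n}0.png',p[...,::-1]);np.save(f'{n}0.npy',d)
    c=viewer.camera_info(n);print(n,c, -c['R'].T@c['t'])
E
```

```text
0.0 [ 0.26817493 -0.56417262  0.23073278] [-3.14047724e+00  9.92533151e-05  4.43798295e-01] 0.0851934429083309 0.0187
top {'fx': 495.46421288205914, 'fy': 495.46421288205914, 'cx': 321.1734082194899, 'cy': 239.61179989831797, 'R': array([[-1.02178888e-03, -9.99980004e-01,  6.24086704e-03],
       [-9.85903383e-01, -3.68101815e-05, -1.67315624e-01],
       [ 1.67312508e-01, -6.32385317e-03, -9.85883631e-01]]), 't': array([-0.00669307,  0.5180729 ,  1.23498851])} [3.04133961e-01 1.13601937e-03 1.30427842e+00]
side {'fx': 514.6618817774008, 'fy': 514.6618817774008, 'cx': 316.89636242666563, 'cy': 245.21198117271032, 'R': array([[-0.93355948, -0.35829885, -0.00941447],
       [-0.27538011,  0.73382944, -0.62101542],
       [ 0.22941773, -0.57716227, -0.78374181]]), 't': array([0.47396152, 0.22269524, 1.0879914 ])} [0.25419259 0.63434713 0.99546362]
```

View pics/top0.png

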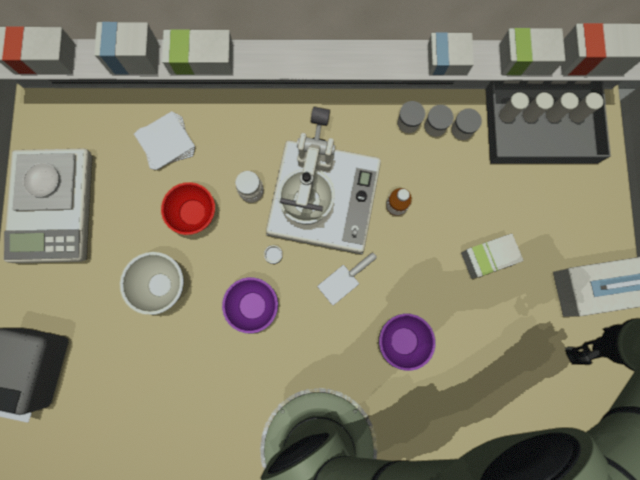

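View pics/side0.png

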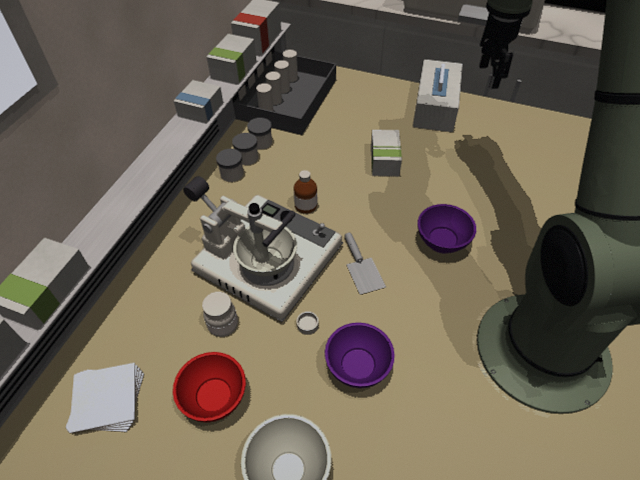

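The top view shows the mill at about (325,195), with the crossbar at about (300,203) and the toggle at (354,232). The side view agrees. Next I'll measure with the depth images.

```bash
cat > h.py <<'E'
import numpy as np,cv2
from workcell import viewer
def cloud(d,c):
    v,u=np.mgrid[:480,:640]
    P=np.stack([(u-c['cx'])/c['fx']*d,(v-c['cy'])/c['fy']*d,d],-1)
    P=(P-c['t'])@c['R'];P[d==0]=np.nan
    return P
E
python3 - <<'E'
from h import *
for n in ('top','side'):
    P=cloud(np.load(f'{n}0.npy'),viewer.camera_info(n));img=cv2.imread(f'pics/{n}0.png')
    u0,u1,v0,v1=(262,390,100,256) if n=='top' else (180,350,170,325)
    R=np.zeros((480,640),bool);R[v0:v1,u0:u1]=1
    z=P[...,2]
    m=R&(abs(z-.05)<.006)
    k=cv2.morphologyEx(m.astype(np.uint8),cv2.MORPH_OPEN,np.ones((3,3)))
    r=cv2.minAreaRect(P[k>0][:,:2].astype(np.float32)*1000);print(n,'housing z',np.median(z[k>0]),r)
    print(cv2.boxPoints(r).round(0).tolist())
    g=img.max(-1)
    m=R&(abs(z-.207)<.015)&(g<110);q=P[m]
    rr=cv2.minAreaRect(q[:,:2].astype(np.float32)*1000);print('bar',m.sum(),np.median(q,0),rr, np.percentile(q[:,2],[5,95]))
    m=R&(z>.068)&(z<.11)
    a,b=(340,368) if n=='top' else (305,335)
    c,e=(215,246) if n=='top' else (215,245)
    S=np.zeros_like(m);S[c:e,a:b]=1;S&=m;q=P[S];print('tog',S.sum(),q.mean(0),q[:,2].max(),q[np.argmax(q[:,2])])
    cv2.imwrite(f'pics/{n}c.png',cv2.resize(img[v0:v1,u0:u1],None,fx=3.5,fy=3.5))
E
python3 -c "
import cv2;a=cv2.imread('pics/topc.png');b=cv2.imread('pics/sidec.png');print(a.shape,b.shape)"
```

```text
top housing z 0.049813876259916054 ((637.3970336914062, -14.92938232421875), (257.35113525390625, 255.65074157714844), 78.90260314941406)
[[487.0, -117.0], [738.0, -166.0], [788.0, 87.0], [537.0, 136.0]]
bar 493 [0.77008943 0.00589675 0.21202509] ((683.7903442382812, 15.046821594238281), (97.17015838623047, 242.49090576171875), 77.93070983886719) [0.20161988 0.21987536]
tog 26 [ 0.53077977 -0.09105366  0.08977567] 0.09363339744871325 [ 0.52625967 -0.09071224  0.0936334 ]
side housing z 0.050650938161342966 ((643.1937866210938, 11.001739501953125), (409.12542724609375, 258.5762023925781), 78.17118835449219)
[[475.0, -163.0], [728.0, -216.0], [812.0, 185.0], [559.0, 238.0]]
bar 918 [0.65122487 0.01873476 0.20971004] ((687.2152099609375, 18.917945861816406), (100.18534851074219, 246.2520294189453), 79.29290771484375) [0.19539213 0.22019196]
tog 44 [ 0.53201468 -0.0881896   0.08684837] 0.09643314471436294 [ 0.52977399 -0.08641132  0.09643314]
(546, 448, 3) (542, 595, 3)
```

{"api": "play_rows", "payload": {
  "motion": [
    [3.5,-3,0,0,0,0.12,-1],
    [7,-6,0,0,0,0.24,-1],
    [10.5,-9,0,0,0,0.36,-1],
    [14,-12,0,0,0,0.5,-1],
    [17.5,-15,0,0,0,0.637,-1]
  ]
}}

```text
clock: 0.6
position: [0.3616, -0.3539, 0.2312]
tool_rot: [-3.141, 0.0, -0.193]
force: [1.6, -0.7, 0.6]
grip_width: 0.0121
finger_force: 0.0
```

```bash
cat >> h.py <<'E'
from scipy.spatial.transform import Rotation as Ro
from workcell import observe
X=np.array([.9815,-.1917,0]);Y=np.array([.1917,.9815,0]);O=np.array([.6451,.0243,0]);M=np.stack([X,Y,[0,0,1]])
def st():
    s=observe();R=Ro.from_euler('xyz',s['tool_rot']).as_matrix()
    print('t',round(s['clock'],2),'tcp',s['position'].round(4),'mill mm',(M@(s['position']-O)*1000).round(1),'rpy',np.round(s['tool_rot'],3),'grip',round(s['grip_width'],3))
    print('q',np.round(s['qpos'],3),'F mill',(M@s['force']).round(1))
    return s,R
def togo(mill_mm):
    s,R=st();print('to go tool cm',(R.T@(M.T@np.array(mill_mm)/1000+O-s['position'])*100).round(2))
E
python3 -c "
from h import *
togo([-140,-136,231])"
```

```text
t 0.6 tcp [ 0.3616 -0.3539  0.2312] mill mm [-205.8 -425.6  231.2] rpy [-3.141  0.    -0.193] grip 0.012
q [ 0.616  0.334  0.053  1.911 -0.023  0.897 -1.083] F mill [ 1.7 -0.4  0.6]
to go tool cm [ 6.590e+00 -2.895e+01  2.000e-02]
```

{"api": "play_rows", "payload": {
  "motion": [
    [1.2,-4.8,0,0,0,0,-1],
    [2.4,-9.6,0,0,0,0,-1],
    [3.6,-14.4,0,0,0,0,-1],
    [4.8,-19.2,0,0,0,0,-1],
    [6,-24,0,0,0,0,-1]
  ]
}}

```text
clock: 1.1
position: [0.4651, -0.1292, 0.2313]
tool_rot: [3.142, 0.0, -0.187]
force: [0.7, -0.9, 0.5]
grip_width: -0.0004
finger_force: 0.0
```

{"api": "play_rows", "payload": {
  "motion": [
    [0.6,-4,2,0,0,0,-1],
    [0.6,-5,5,0,0,0,-1],
    [0.6,-5,8,0,0,0,-1],
    [0.6,-5,8,0,0,0,-1],
    [0.6,-5,8,0,0,0,-1]
  ]
}}

```text
clock: 1.6
position: [0.4798, -0.0834, 0.1517]
tool_rot: [3.141, 0.001, -0.187]
force: [0.2, -0.7, 0.5]
grip_width: 0.0002
finger_force: 0.0
```

```bash
python3 - <<'E'
from h import *
p,d=viewer.grab_frame('side');P=cloud(d,viewer.camera_info('side'))
a,_=viewer.grab_frame('wrist')
cv2.imwrite('pics/m1.png',np.hstack([cv2.resize(p[120:360,160:480],(400,300)),cv2.resize(a,(400,300))])[...,::-1])
togo([-140,-136,86])
g=p.max(-1);q=(P-O)@M.T
m=(abs(q[...,2]-.206)<.012)&(q[...,0]>-.11)&(q[...,0]<-.045)&(abs(q[...,1])<.08)&(g<110)
print('bar mill',m.sum(),np.percentile(q[m],[3,50,97],axis=0))
E
```

```text
t 1.7 tcp [ 0.4806 -0.0836  0.1526] mill mm [-140.8 -137.5  152.6] rpy [-3.142e+00 -2.000e-03 -1.880e-01] grip -0.0
q [ 0.109  0.418 -0.075  2.028  0.048  0.695 -1.754] F mill [ 0.2 -0.8 -0.1]
to go tool cm [ 0.07 -0.14  6.66]
bar mill 309 [[-0.08078428 -0.04449253  0.20085785]
 [-0.07602642  0.01265254  0.21040475]
 [-0.05174886  0.05052457  0.2141028 ]]
```

View pics/m1.png

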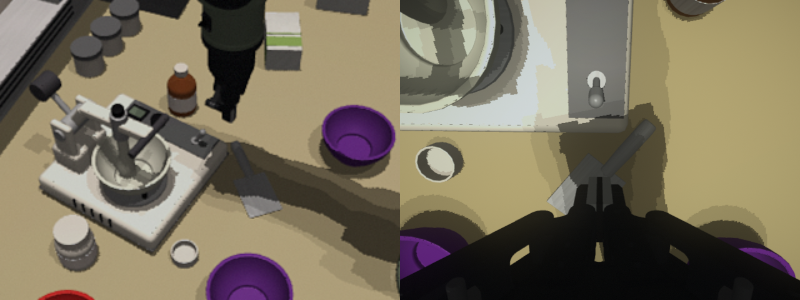

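The wrist view shows the toggle at (596,95), straight ahead of the fingertips at (600,190). The bar is where I expected it. Next I'll descend and push.

{"api": "play_rows", "payload": {
  "motion": [
    [0,-0.1,3,0,0,0,-1],
    [0,-0.1,5.5,0,0,0,-1],
    [0,-0.1,6.6,0,0,0,-1],
    [1,-0.1,6.6,0,0,0,-1],
    [2,-0.1,6.6,0,0,0,-1]
  ]
}}

```text
clock: 2.2
position: [0.5014, -0.0863, 0.0866]
tool_rot: [-3.141, -0.002, -0.187]
force: [0.3, -0.3, 0.6]
grip_width: -0.0001
finger_force: 0.0
```

{"api": "play_rows", "payload": {
  "motion": [
    [0.7,0,0,0,0,0,-1],
    [1.4,0,0,0,0,0,-1],
    [2.1,0,0,0,0,0,-1],
    [2.8,0,0,0,0,0,-1],
    [3.5,0,0,0,0,0,-1]
  ]
}}

```text
clock: 2.7
position: [0.5347, -0.0925, 0.0854]
tool_rot: [3.142, 0.0, -0.187]
force: [-1.7, 0.5, 2.4]
grip_width: -0.0
finger_force: 1.0
```

```bash
python3 - <<'E'
from h import *
togo([-76,-136,86])
for n in('side','top'):
    p,d=viewer.grab_frame(n);q=(cloud(d,viewer.camera_info(n))-O)@M.T
    m=(q[...,2]>.066)&(q[...,2]<.11)&(q[...,0]>-.11)&(q[...,0]<-.03)&(abs(q[...,1]+.136)<.015)
    print(n,m.sum(),q[m][np.argsort(q[m][:,0])[::6]].round(3).tolist()[-8:])
E
```

```text
t 2.7 tcp [ 0.5347 -0.0925  0.0854] mill mm [ -86.  -135.8   85.4] rpy [ 3.142  0.    -0.187] grip -0.0
q [ 0.11   0.598 -0.066  1.931  0.064  0.615 -1.754] F mill [-1.7  0.1  2.4]
to go tool cm [ 1.    0.03 -0.06]
side 86 [[-0.088, -0.124, 0.104], [-0.084, -0.123, 0.103], [-0.078, -0.127, 0.092], [-0.075, -0.132, 0.081], [-0.073, -0.13, 0.072], [-0.072, -0.132, 0.08], [-0.069, -0.132, 0.092], [-0.066, -0.132, 0.075]]
top 0 []
```

{"api": "play_rows", "payload": {
  "motion": [
    [0.3,0,0,0,0,0,-1],
    [0.6,0,0,0,0,0,-1],
    [0.9,0,0,0,0,0,-1],
    [1.1,0,0,0,0,0,-1],
    [1.1,0,0,0,0,0,-1]
  ]
}}

```text
clock: 3.3
position: [0.5453, -0.0945, 0.0853]
tool_rot: [-3.142, -0.0, -0.187]
force: [-0.6, 0.3, -0.4]
grip_width: -0.0001
finger_force: 0.1
```

```bash
python3 - <<'E'
from h import *
st()
p,d=viewer.grab_frame('side');q=(cloud(d,viewer.camera_info('side'))-O)@M.T
m=(q[...,2]>.07)&(q[...,2]<.11)&(q[...,0]>-.11)&(q[...,0]<-.03)&(abs(q[...,1]+.136)<.015)
print(m.sum(),q[m][np.argsort(q[m][:,0])[::5]].round(3).tolist()[-10:])
cv2.imwrite('pics/m2.png',cv2.resize(p[190:270,270:370],None,fx=5,fy=5)[...,::-1])
E
```

```text
t 3.3 tcp [ 0.5453 -0.0945  0.0853] mill mm [ -75.2 -135.7   85.3] rpy [-3.142 -0.    -0.187] grip -0.0
q [ 0.112  0.61  -0.065  1.903  0.063  0.63  -1.751] F mill [-0.6  0.2 -0.4]
87 [[-0.079, -0.125, 0.098], [-0.076, -0.127, 0.098], [-0.072, -0.123, 0.106], [-0.071, -0.134, 0.077], [-0.068, -0.125, 0.095], [-0.066, -0.132, 0.079], [-0.065, -0.13, 0.077], [-0.062, -0.131, 0.089], [-0.059, -0.13, 0.08], [-0.056, -0.131, 0.093]]
```

View pics/m2.png

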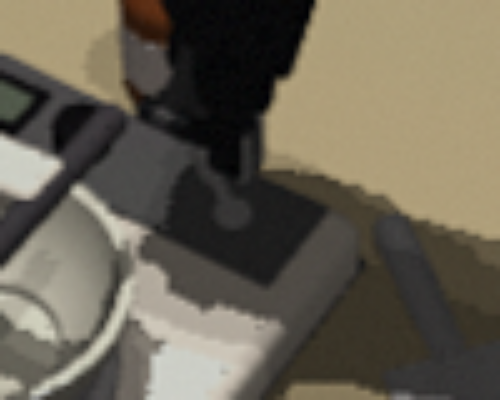

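The crop shows the toggle at (215,185) leaning to the rear. There is no force from its stop yet, so I'll push a little further.

{"api": "play_rows", "payload": {
  "motion": [
    [0.1,0,0,0,0,0,-1],
    [0.2,0,0,0,0,0,-1],
    [0.3,0,0,0,0,0,-1],
    [0.4,0,0,0,0,0,-1],
    [0.4,0,0,0,0,0,-1]
  ]
}}

```text
clock: 3.85
position: [0.5471, -0.0948, 0.0848]
tool_rot: [3.141, 0.004, -0.187]
force: [-11.5, 2.7, 4.3]
grip_width: -0.0001
finger_force: 6.4
```

{"api": "play_rows", "payload": {
  "motion": [
    [-3,0,0,0,0,0,-1],
    [-6,0,0,0,0,0,-1],
    [-7,0,-3,0,0,0,-1],
    [-8,-1,-7,0,0.13,0,-1],
    [-9,-4,-10,0,0.26,0,-1]
  ]
}}

```text
clock: 4.35
position: [0.4688, -0.0432, 0.1848]
tool_rot: [3.141, -0.256, -0.191]
force: [1.4, 0.7, 0.8]
grip_width: 0.0001
finger_force: 0.0
```

```bash
python3 - <<'E'
from h import *
togo([-150,-32,170])
p,d=viewer.grab_frame('side');q=(cloud(d,viewer.camera_info('side'))-O)@M.T
m=(q[...,2]>.07)&(q[...,2]<.11)&(q[...,0]>-.11)&(q[...,0]<-.03)&(abs(q[...,1]+.136)<.015)
r=q[m];print(m.sum(),r[r[:,2]>.085].mean(0))
E
```

```text
t 4.35 tcp [ 0.4688 -0.0432  0.1848] mill mm [-160.1 -100.1  184.8] rpy [ 3.141 -0.256 -0.191] grip 0.0
q [-0.077  0.241 -0.006  2.242  0.173  0.418 -1.995] F mill [1.3 0.9 0.8]
to go tool cm [ 0.61 -6.81  1.69]
55 [-0.06004467 -0.13327594  0.09062658]
```

```bash
python3 - <<'E'
import numpy as np
from scipy.optimize import least_squares
D=[(.6244,.2307,.521,1.599,1.021),(.506,.2312,.334,1.911,.897),(.5534,.0853,.61,1.903,.63),(.4708,.1848,.241,2.242,.418),(.5427,.0854,.598,1.931,.615),(.4878,.1526,.418,2.028,.695)]
A=[];b=[]
for r,z,q2,q4,q6 in D:
    f=q2+q4;s=f+q6
    A+= [[0,np.sin(q2),np.sin(f),np.sin(s)],[1,np.cos(q2),np.cos(f),np.cos(s)]];b+=[r,z]
x,res,*_=np.linalg.lstsq(np.array(A),np.array(b),rcond=None);print(x,np.array(A)@x-b)
h,a,B,c=x
bar=np.array([.565,.007])  # approx world of bar at y=-32
r0=np.hypot(.5654,.0073)
for sg in(1,-1):
  for tilt in np.deg2rad([15,30,45,60,75,90]):
    o=[]
    for dr,z in((-.05,.165),(-.008,.185),(.05,.26),(.11,.30)):
        s=np.pi-tilt;wx=r0+dr-c*np.sin(s);wz=z-h-c*np.cos(s);L=np.hypot(wx,wz)
        C=(L*L-a*a-B*B)/2/a/B
        if abs(C)>1:o.append(None);continue
        q4=np.arccos(C);q2=np.arctan2(wx,wz)-np.arctan2(B*np.sin(q4),a+B*np.cos(q4));q6=(s-q2-q4)*sg
        ok=-.3<q2<2.13 and .17<q4<2.43 and .16<q6<1.93
        o.append((ok,round(q2,2),round(q4,2),round(q6,2)))
    print(sg,round(np.rad2deg(tilt)),o)
E
```

```text
[0.346046   0.53458645 0.42158288 0.35779119] [ 1.48633002e-03  1.14368752e-03 -1.55278996e-03 -1.08452470e-03
  2.37329663e-04  1.28122346e-04  5.62608148e-05 -5.13550102e-04
 -1.87950180e-04 -2.50347965e-04 -4.14036277e-04  5.76612910e-04]
1 15 [(np.True_, np.float64(0.33), np.float64(2.18), np.float64(0.37)), (np.True_, np.float64(0.36), np.float64(2.06), np.float64(0.46)), (np.True_, np.float64(0.34), np.float64(1.85), np.float64(0.69)), (np.True_, np.float64(0.4), np.float64(1.65), np.float64(0.83))]
1 30 [(np.False_, np.float64(0.3), np.float64(2.4), np.float64(-0.09)), (np.False_, np.float64(0.31), np.float64(2.29), np.float64(0.02)), (np.True_, np.float64(0.25), np.float64(2.09), np.float64(0.28)), (np.True_, np.float64(0.29), np.float64(1.9), np.float64(0.42))]
1 45 [(np.False_, np.float64(0.41), np.float64(2.61), np.float64(-0.67)), (np.False_, np.float64(0.37), np.float64(2.5), np.float64(-0.52)), (np.False_, np.float64(0.25), np.float64(2.31), np.float64(-0.2)), (np.False_, np.float64(0.26), np.float64(2.14), np.float64(-0.04))]
1 60 [(np.False_, np.float64(0.76), np.floa
[... 1731 characters left out ...]
), np.float64(1.2)), (np.False_, np.float64(0.37), np.float64(2.5), np.float64(0.77)), (np.True_, np.float64(0.32), np.float64(2.34), np.float64(0.57))]
-1 75 [(np.False_, np.float64(1.27), np.float64(2.81), np.float64(2.25)), (np.False_, np.float64(1.04), np.float64(2.73), np.float64(1.94)), (np.False_, np.float64(0.65), np.float64(2.62), np.float64(1.44)), (np.False_, np.float64(0.52), np.float64(2.47), np.float64(1.16))]
-1 90 [(np.False_, np.float64(1.56), np.float64(2.69), np.float64(2.68)), (np.False_, np.float64(1.37), np.float64(2.65), np.float64(2.45)), (np.False_, np.float64(1.0), np.float64(2.62), np.float64(2.04)), (np.False_, np.float64(0.81), np.float64(2.5), np.float64(1.73))]
```

```bash
cat > ik.py <<'E'
from h import *
from scipy.optimize import least_squares
h,a,B,c=.346,.5346,.4216,.3578
LO=np.array([-2.91,-.3,-1.5,.17,-1.26,.16,-2.52]);HI=np.array([2.91,2.13,1.42,2.43,4.41,1.93,2.52])
SG=[-1,1,-1,1,-1,1,-1]
def fk(q,sg=SG,full=False):
    r=lambda ax,t:Ro.from_euler(ax,t).as_matrix()
    z=np.array([0,0,1.]);R=r('z',sg[0]*q[0])@r('y',q[1]);p=h*z+a*R@z;E=p
    R=R@r('z',sg[2]*q[2])@r('y',q[3]);p=p+B*R@z;W=p
    R=R@r('z',sg[4]*q[4])@r('y',q[5]);p=p+c*R@z
    return (p,R,E,W) if full else (p,R)
E
cat > run1.py <<'E'
from ik import *
import itertools
D=[([-.077,.241,-.006,2.242,.173,.418],[.4688,-.0432,.1848],[3.141,-.256,-.191]),([.616,.334,.053,1.911,-.023,.897],[.3616,-.3539,.2312],[-3.141,0,-.193]),([.112,.61,-.065,1.903,.063,.63],[.5453,-.0945,.0853],[3.1416,0,-.187])]
for s3,s5 in itertools.product((1,-1),(1,-1)):
    e=0
    for q,p,r in D:
        P,R=fk(q,[-1,1,s3,1,s5,1]);e+=np.linalg.norm(P-p)+.3*np.linalg.norm(R[:,2]-Ro.from_euler('xyz',r).as_matrix()[:,2])
    print(s3,s5,round(e,4))
E
python3 run1.py
```

```text
1 1 0.2505
1 -1 0.2193
-1 1 0.3144
-1 -1 0.1765
```

```bash
cat > ik.py <<'E'
from h import *
from scipy.optimize import least_squares
import itertools
LO=np.array([-2.91,-.3,-1.5,.17,-1.26,.16,-2.52]);HI=np.array([2.91,2.13,1.42,2.43,4.41,1.93,2.52])
D=[([1.057,.521,-.036,1.599,.021,1.021,-.113],[.268,-.564,.231],[-3.1405,0,.4438]),
([.616,.334,.053,1.911,-.023,.897,-1.083],[.3616,-.3539,.2312],[-3.141,0,-.193]),
([.109,.418,-.075,2.028,.048,.695,-1.754],[.4806,-.0836,.1526],[-3.142,-.002,-.188]),
([.11,.598,-.066,1.931,.064,.615,-1.754],[.5347,-.0925,.0854],[3.1416,0,-.187]),
([.112,.61,-.065,1.903,.063,.63,-1.751],[.5453,-.0945,.0853],[3.1416,0,-.187]),
([-.077,.241,-.006,2.242,.173,.418,-1.995],[.4688,-.0432,.1848],[3.141,-.256,-.191])]
r=lambda ax,t:Ro.from_euler(ax,t).as_matrix()
def fk(q,w,sg,full=False):
    h,a,B,c,e1,e2,e3,o1,o7=w
    T=lambda x,y,z:np.array([x,y,z])
    R=r('z',sg[0]*q[0]+o1)@r('y',q[1]);p=T(0,0,h)+R@T(0,e1,a);E=p
    R=R@r('z',sg[1]*q[2])@r('y',q[3]);p=p+R@T(0,e2,B);W=p
    R=R@r('z',sg[2]*q[4])@r('y',q[5])@r('z',sg[3]*q[6]+o7);p=p+R@r('z',-sg[3]*q[6]-o7)@T(0,e3,c)
    return (p,R,E,W) if full else (p,R)
def res(w,sg):
    o=[]
    for q,p,e in D:
        P,R=fk(q,w,sg);o+=[*(P-p),*(.3*(R-Ro.from_euler('xyz',e).as_matrix()).ravel())]
    return np.array(o)
def fit():
    b=None
    for sg in itertools.product((1,-1),repeat=4):
        for o7 in (0,1.57,3.14,-1.57):
            f=least_squares(res,[.346,.5346,.4216,.3578,0,0,0,0,o7],args=(sg,))
            if b is None or f.cost<b[0]:b=(f.cost,f.x,sg)
    return b
if __name__=='__main__':
    b=fit();print(b);print(np.abs(res(b[1],b[2])).max());np.savez('fk.npz',w=b[1],sg=b[2])
E
python3 ik.py
```

```text
(np.float64(1.3260427700230632e-06), array([ 3.20143221e-01,  5.31842717e-01,  4.19007414e-01,  3.30923481e-01,
       -2.22554055e-02, -3.76859670e-02,  8.79202989e-04,  6.60454237e-05,
        1.57079417e+00]), (-1, -1, -1, -1))
0.0006170940300759398
```

```bash
cat > plan.py <<'E'
from ik import *
f=np.load('fk.npz');w,sg=f['w'],tuple(f['sg'])
def ikd(p,d,q0,wt=0.02):
    def fun(q):
        P,R=fk(q,w,sg);return np.r_[(P-p)*10,(R[:,2]-d)*3,wt*(q-q0)*.3]
    s=least_squares(fun,np.clip(q0,LO+.02,HI-.02),bounds=(LO+.01,HI-.01));P,R=fk(s.x,w,sg)
    return s.x,np.linalg.norm(P-p),np.linalg.norm(R[:,2]-d)
def barpos(phi,y):
    e=np.arctan2(60,165)+phi;return np.array([90-175.6*np.cos(e),y,145+175.6*np.sin(e)])
def tcp(phi,y,d,back=12,off=18,gap=0):
    n=np.array([0,0,1.])-d*d[2];n/=np.linalg.norm(n)
    return barpos(phi,y)-n*(off+gap)+d*back
def dirv(psi,dip):
    psi,dip=np.deg2rad([psi,dip]);return np.array([np.cos(dip)*np.cos(psi),np.cos(dip)*np.sin(psi),-np.sin(dip)])
W=lambda m:M.T@np.array(m)/1000+O
if __name__=='__main__':
    q0=observe()['qpos']
    for side,psis in((-34,(30,60,90,120)),(34,(-30,-60,-90,-120))):
        for psi in psis:
            for dip in(0,20,35,50):
                d=dirv(psi,dip);best=None
                for k in range(6):
                    q=q0.copy() if k==0 else np.random.default_rng(k).uniform(LO,HI)
                    er=0;zz=9;first=None
                    for phi,gap in((0,15),(0,0),(.3,0),(.6,0),(.95,0)):
                        q,e,ed=ikd(W(tcp(phi,side,d,gap=gap)),M.T@d,q);er=max(er,e+.1*ed)
                        zz=min(zz,fk(q,w,sg,True)[3][2])
                        if first is None:first=q
                    j=np.abs(first-q0)[:6].max()
                    if best is None or (er<.004,-j)>(best[0]<.004,-best[1]):best=(er,j,zz,first.round(2).tolist(),q.round(2).tolist())
                if best[0]<.004:print(side,psi,dip,np.round(best[:3],3),best[3],best[4])
E
python3 plan.py
```

```text
-34 30 50 [0.    1.675 0.429] [1.09, 0.87, -1.49, 2.34, 1.86, 0.67, 1.65] [1.04, 0.76, -1.48, 1.93, 1.24, 0.64, 1.65]
-34 60 0 [0.    1.452 0.172] [1.36, 1.56, -1.24, 2.15, -1.25, 0.29, -0.46] [1.22, 1.32, -1.35, 1.93, -1.13, 0.35, -0.46]
-34 60 20 [0.002 1.471 0.283] [1.38, 1.43, -1.45, 2.2, 1.25, 0.17, -1.57] [1.23, 1.18, -1.49, 1.9, 0.28, 0.28, -1.57]
-34 60 35 [0.    1.302 0.36 ] [1.15, 0.87, -1.09, 2.19, -1.12, 0.17, 1.52] [0.94, 0.66, -0.91, 1.84, -0.77, 0.49, 1.52]
-34 60 50 [0.    1.051 0.428] [0.82, 0.56, -0.73, 2.14, -0.87, 0.32, -0.46] [0.65, 0.5, -0.59, 1.75, -0.53, 0.64, -0.46]
-34 90 0 [0.    1.064 0.171] [0.97, 1.23, -0.78, 1.75, -0.85, 1.11, -0.46] [0.9, 1.14, -0.89, 1.47, -0.83, 1.2, -0.46]
-34 90 20 [0.    1.006 0.282] [0.91, 0.99, -0.71, 1.81, -0.77, 0.96, -0.46] [0.83, 0.93, -0.78, 1.47, -0.7, 1.14, -0.46]
-34 90 35 [0.    0.922 0.36 ] [0.83, 0.81, -0.65, 1.83, -0.67, 0.87, -0.46] [0.74, 0.79, -0.68, 1.45, -0.56, 1.11, -0.46]
-34 90 50 [0.    0.799 0.428] [0.71, 0.67, -0.58, 1.84, -0.5, 0.8, -0.46] [0.61, 0.68, -0.59, 1.43, -0.38, 1.11, -0.46]
-34 120 0 [0.    1.2
[... 1311 characters left out ...]
.631 0.429] [-0.69, 0.63, 0.09, 1.83, 0.73, 1.04, -2.01] [-0.59, 0.62, 0.18, 1.48, 0.63, 1.21, -2.01]
34 -90 0 [0.    1.356 0.173] [-1.12, 1.59, 1.14, 1.34, 0.09, 1.56, -0.11] [-0.92, 1.52, 1.29, 1.04, 0.17, 1.67, -0.11]
34 -90 20 [0.    1.157 0.284] [-1.12, 1.39, 1.11, 1.41, -0.05, 1.44, -0.11] [-0.91, 1.34, 1.24, 1.06, 0.01, 1.62, -0.11]
34 -90 35 [0.    1.095 0.361] [-0.71, 0.92, 0.23, 1.45, 0.5, 1.51, -1.57] [-0.63, 0.94, 0.35, 1.07, 0.51, 1.71, -1.57]
34 -90 50 [0.    0.924 0.428] [-0.65, 0.78, 0.2, 1.52, 0.4, 1.34, -1.57] [-0.56, 0.83, 0.3, 1.12, 0.38, 1.59, -1.57]
34 -120 50 [0.004 1.195 0.429] [-0.84, 1.14, 1.01, 1.28, -0.36, 1.61, -0.11] [-0.55, 1.08, 0.77, 0.78, -0.14, 1.92, -0.11]
```

```bash
cat > go.py <<'E'
from plan import *
def ikf(p,Rt,q0):
    def fun(q):
        P,R=fk(q,w,sg);return np.r_[(P-p)*10,(R-Rt).ravel()*2,.01*(q-q0)]
    s=least_squares(fun,np.clip(q0,LO+.02,HI-.02),bounds=(LO+.01,HI-.01));P,R=fk(s.x,w,sg)
    return s.x,np.linalg.norm(P-p)+.1*np.abs(R-Rt).max()
def Rt(psi,dip,up=1):
    d=dirv(psi,dip);n=np.array([0,0,1.])-d*d[2];n/=np.linalg.norm(n);x=n*up
    return M.T@np.stack([x,np.cross(d,x),d],1)
def delta(p,R1):
    s,R=st();print('shift cm',(R.T@(p-s['position'])*100).round(2),'rotvec',Ro.from_matrix(R.T@R1).as_rotvec().round(3))
if __name__=='__main__':
    s=observe();q0=np.array(s['qpos'])
    for psi,dip in((90,25),(75,25),(75,35),(65,35)):
      for up in(1,-1):
        R1=Rt(psi,dip,up);q=q0;d=dirv(psi,dip);o=[]
        for p in(W([-110,-190,270]),W(tcp(0,-50,d,32,18,15)+[0,-60,0]),W(tcp(0,-50,d,32,18,15)),W(tcp(0,-50,d,32)),W(tcp(.4,-50,d,32)),W(tcp(.95,-50,d,32))):
            q,e=ikf(p,R1,q);o.append(round(e,4))
            if len(o) in(1,4,6):print('   ',q.round(2))
        print(psi,dip,up,o)
    delta(W([-110,-190,270]),Rt(75,25,1));delta(W([-110,-190,270]),Rt(75,35,1))
E
python3 go.py
```

```text
[ 1.43  1.14 -1.36  1.68 -0.03  1.16  0.08]
    [ 1.17  1.25 -1.29  1.81  0.03  0.78  0.04]
    [ 1.02  1.17 -1.33  1.45 -0.03  1.01 -0.06]
90 25 1 [np.float64(0.0), np.float64(0.0), np.float64(0.0), np.float64(0.0), np.float64(0.0), np.float64(0.0)]
    [ 0.77  0.7  -0.13  1.72 -0.88  1.48 -2.24]
    [ 0.57  0.82 -0.23  1.84 -1.07  1.15 -2.15]
    [ 0.49  0.79 -0.2   1.49 -1.02  1.33 -2.49]
90 25 -1 [np.float64(0.0), np.float64(0.0), np.float64(0.0), np.float64(0.0), np.float64(0.0), np.float64(0.0)]
    [ 1.58  1.19 -1.49  1.87  0.07  0.87 -0.13]
    [ 1.27  1.26 -1.35  1.99  0.15  0.44 -0.18]
    [ 1.14  1.16 -1.41  1.67  0.07  0.67 -0.27]
75 25 1 [np.float64(0.0), np.float64(0.0), np.float64(0.0), np.float64(0.0), np.float64(0.0), np.float64(0.0)]
    [ 0.8   0.62 -0.09  1.91 -1.07  1.32 -2.2 ]
    [ 0.78  0.79 -0.49  2.02 -1.25  0.85 -2.08]
    [ 0.65  0.71 -0.42  1.7  -1.11  1.   -2.49]
75 25 -1 [np.float64(0.0), np.float64(0.0), np.float64(0.0), np.float64(0.0), np.float64(0.0), np.float64(0.0)]
    [ 1.55  1.05 -1.48  1.87  0.13  0.88 -0.23]
    [ 1.21  1.1  -1.31  1.99  0.21
[... 716 characters left out ...]
14  1.14 -2.29]
    [ 0.93  0.74 -0.77  2.12 -1.25  0.45 -2.24]
    [ 0.46  0.57 -0.18  1.82 -1.25  0.87 -2.51]
65 35 -1 [np.float64(0.0), np.float64(0.0), np.float64(0.0), np.float64(0.0), np.float64(0.0), np.float64(0.0067)]
t 4.4 tcp [ 0.4676 -0.0362  0.1877] mill mm [-162.6  -93.4  187.7] rpy [-3.138 -0.265 -0.185] grip -0.0
q [-0.094  0.23  -0.006  2.251  0.18   0.411 -2.011] F mill [0.4 5.4 6. ]
shift cm [ 7.16  9.68 -6.62] rotvec [ 0.859  0.738 -1.025]
t 4.4 tcp [ 0.4676 -0.0362  0.1877] mill mm [-162.6  -93.4  187.7] rpy [-3.138 -0.265 -0.185] grip -0.0
q [-0.094  0.23  -0.006  2.251  0.18   0.411 -2.011] F mill [0.4 5.4 6. ]
shift cm [ 7.16  9.68 -6.62] rotvec [ 0.759  0.59  -1.085]
```

```bash
python3 - <<'E'
from go import *
q=np.array(observe()['qpos'])
R1=Rt(85,30);print(ikf(W([-130,-190,280]),R1,q)[0].round(2))
delta(W([-130,-190,280]),R1)
E
```

```text
[ 1.52  1.09 -1.44  1.79  0.03  1.06 -0.04]
t 4.4 tcp [ 0.4676 -0.0362  0.1877] mill mm [-162.6  -93.4  187.7] rpy [-3.138 -0.265 -0.185] grip -0.0
q [-0.094  0.23  -0.006  2.251  0.18   0.411 -2.011] F mill [0.4 5.4 6. ]
shift cm [ 5.49  9.66 -8.11] rotvec [ 0.917  0.63  -1.196]
```

{"api": "play_rows", "payload": {
  "motion": [
    [0,0,-3,0.08,0.056,-0.107,-1],
    [0,2,-6,0.16,0.112,-0.214,-1],
    [1,4,-8,0.24,0.168,-0.32,-1],
    [2,6,-8,0.32,0.224,-0.427,-1],
    [3,7,-8,0.4,0.28,-0.53,-1]
  ]
}}

```text
clock: 4.9
position: [0.4579, -0.0945, 0.2561]
tool_rot: [-3.023, -0.376, 0.079]
force: [0.4, -0.1, -1.0]
grip_width: -0.0002
finger_force: 0.0
```

```bash
python3 - <<'E'
from go import *
delta(W([-130,-190,280]),Rt(85,30))
E
```

```text
t 4.9 tcp [ 0.4579 -0.0945  0.2561] mill mm [-161.  -152.5  256.1] rpy [-3.023 -0.376  0.079] grip -0.0
q [ 0.439  0.119 -0.221  2.204 -0.398  0.531 -0.93 ] F mill [ 0.4 -0.1 -1. ]
shift cm [ 2.71  4.24 -2.01] rotvec [ 0.698  0.525 -0.959]
```

{"api": "play_rows", "payload": {
  "motion": [
    [0.5,0.8,-0.4,0.075,0.056,-0.102,-1],
    [1,1.6,-0.8,0.15,0.112,-0.205,-1],
    [1.5,2.4,-1.2,0.225,0.168,-0.307,-1],
    [2,3.2,-1.6,0.3,0.224,-0.41,-1],
    [2.5,4,-2,0.375,0.28,-0.51,-1]
  ]
}}

```text
clock: 5.4
position: [0.4791, -0.1348, 0.2791]
tool_rot: [-2.931, -0.659, 0.492]
force: [0.3, 0.0, -0.5]
grip_width: 0.0001
finger_force: 0.0
```

```bash
python3 - <<'E'
from go import *
delta(W([-130,-190,280]),Rt(85,30))
E
```

```text
t 5.4 tcp [ 0.4791 -0.1348  0.2791] mill mm [-132.5 -188.   279.1] rpy [-2.931 -0.659  0.492] grip 0.0
q [ 0.831  0.286 -0.311  2.07  -0.837  0.837  0.122] F mill [ 0.3  0.1 -0.5]
shift cm [ 0.1  0.3 -0.1] rotvec [ 0.401  0.307 -0.559]
```

{"api": "play_rows", "payload": {
  "motion": [
    [0.1,0.3,-0.1,0.075,0.057,-0.104,-1],
    [0.1,0.3,-0.1,0.15,0.115,-0.21,-1],
    [0.1,0.3,-0.1,0.225,0.172,-0.314,-1],
    [0.1,0.3,-0.1,0.3,0.23,-0.418,-1],
    [0.1,0.3,-0.1,0.401,0.307,-0.559,-1]
  ]
}}

```text
clock: 5.9
position: [0.4804, -0.1378, 0.2788]
tool_rot: [-3.109, -1.031, 1.228]
force: [-0.8, 1.1, 0.6]
grip_width: 0.0
finger_force: 0.0
```

```bash
python3 - <<'E'
from go import *
p=W([-130,-190,280]);R1=Rt(85,30);delta(p,R1)
P,R,E,Wr=fk(observe()['qpos'],w,sg,True);print('fk err',P-observe()['position'],'elbow',E,'wrist',Wr)
d=dirv(85,30);print(tcp(0,-50,d,32,18,15),tcp(0,-50,d,32))
E
```

```text
t 5.9 tcp [ 0.4804 -0.1378  0.2788] mill mm [-130.6 -190.7  278.8] rpy [-3.109 -1.031  1.228] grip 0.0
q [ 0.998  0.604 -0.427  1.834 -0.779  1.251  0.725] F mill [-1.   0.9  0.6]
shift cm [ 0.15  0.05 -0.  ] rotvec [ 0.022  0.016 -0.032]
fk err [0.00035847 0.00149754 0.00195352] elbow [ 0.14514159 -0.26596896  0.75780337] wrist [ 0.39480499 -0.40730769  0.45010385]
[-74.05046413 -38.82985522 160.43124355] [-73.39679606 -31.35839498 173.42162461]
```

```bash
python3 - <<'E'
from go import *
R1=Rt(85,30)
delta(W([-74,-115,170]),R1);delta(W([-74,-39,160]),R1)
s=observe();q=s['qpos']
for p in([-74,-115,170],[-74,-39,160],tcp(.5,-50,dirv(85,30),32),tcp(1,-50,dirv(85,30),32)):
    q,e=ikf(W(p),R1,q);print(q.round(2),round(e,4))
E
```

```text
t 5.9 tcp [ 0.4804 -0.1378  0.2788] mill mm [-130.6 -190.7  278.8] rpy [-3.109 -1.031  1.228] grip 0.0
q [ 0.998  0.604 -0.427  1.834 -0.779  1.251  0.725] F mill [-1.   0.9  0.6]
shift cm [-5.05  4.88 12.58] rotvec [ 0.022  0.016 -0.032]
t 5.9 tcp [ 0.4804 -0.1378  0.2788] mill mm [-130.6 -190.7  278.8] rpy [-3.109 -1.031  1.228] grip 0.0
q [ 0.998  0.604 -0.427  1.834 -0.779  1.251  0.725] F mill [-1.   0.9  0.6]
shift cm [-2.05  3.97 19.58] rotvec [ 0.022  0.016 -0.032]
[ 0.86  0.82 -0.47  1.82 -0.83  1.02  0.82] 0.0
[ 0.78  0.82 -0.53  1.89 -0.92  0.88  0.84] 0.0
[ 0.72  0.73 -0.51  1.75 -0.89  1.    0.64] 0.0
[ 0.65  0.76 -0.47  1.52 -0.84  1.11  0.48] 0.0
```

{"api": "play_rows", "payload": {
  "motion": [
    [-1.2,1.2,3,0.022,0.016,-0.032,-1],
    [-2.4,2.4,6,0.022,0.016,-0.032,-1],
    [-3.6,3.6,9,0.022,0.016,-0.032,-1],
    [-5,4.9,12.5,0.022,0.016,-0.032,-1],
    [-5,4.9,12.5,0.022,0.016,-0.032,-1]
  ]
}}

```text
clock: 6.4
position: [0.5509, -0.0713, 0.1679]
tool_rot: [-3.129, -1.048, 1.28]
force: [-0.4, 0.5, 0.9]
grip_width: -0.0
finger_force: 0.0
```

```bash
python3 - <<'E'
from go import *
delta(W([-74,-39,160]),Rt(85,30))
p,d=viewer.grab_frame('side');a,_=viewer.grab_frame('wrist')
cv2.imwrite('pics/m3.png',np.hstack([cv2.resize(p[120:360,160:480],(400,300)),cv2.resize(a,(400,300))])[...,::-1])
E
```

```text
t 6.4 tcp [ 0.5509 -0.0713  0.1679] mill mm [ -74.1 -111.8  167.9] rpy [-3.129 -1.048  1.28 ] grip -0.0
q [ 0.853  0.822 -0.471  1.82  -0.829  1.017  0.81 ] F mill [-0.5  0.4  0.9]
shift cm [ 2.94 -0.62  6.68] rotvec [-0.003 -0.001 -0.005]
```

View pics/m3.png

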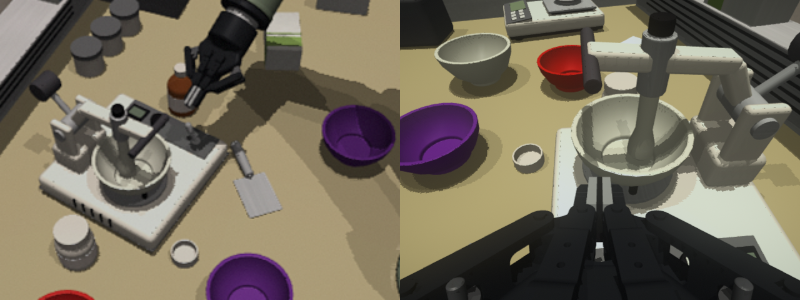

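The wrist view shows the bar end at (590,70), above and ahead of the fingertips at (598,185). Moving in under it.

{"api": "play_rows", "payload": {
  "motion": [
    [0.6,-0.1,1.5,0,0,0,-1],
    [1.2,-0.3,3,0,0,0,-1],
    [1.8,-0.4,4.5,0,0,0,-1],
    [2.5,-0.5,6,0,0,0,-1],
    [2.9,-0.6,6.7,0,0,0,-1]
  ]
}}

```text
clock: 7.0
position: [0.5651, -0.0014, 0.1624]
tool_rot: [-3.136, -1.046, 1.284]
force: [0.8, 0.7, -0.3]
grip_width: 0.0
finger_force: 0.0
```

```bash
python3 - <<'E'
from go import *
s,R=st();d=dirv(85,30)
for phi in(0,.06,.15,.25,.35,.45,.55,.65,.75,.85,.95):
    p=W(tcp(phi,-50,d,32));print(phi,(R.T@(p-s['position'])*100).round(2))
E
```

```text
t 7.0 tcp [ 0.5651 -0.0014  0.1624] mill mm [-73.6 -40.6 162.4] rpy [-3.136 -1.046  1.284] grip 0.0
q [ 0.782  0.818 -0.532  1.89  -0.915  0.883  0.828] F mill [ 0.6  0.9 -0.3]
0 [ 1.41 -0.07  0.24]
0.06 [ 2.28  0.32 -0.22]
0.15 [ 3.54  1.   -0.88]
0.25 [ 4.88  1.91 -1.56]
0.35 [ 6.14  2.96 -2.18]
0.45 [ 7.3   4.15 -2.73]
0.55 [ 8.37  5.46 -3.22]
0.65 [ 9.32  6.88 -3.62]
0.75 [10.15  8.39 -3.94]
0.85 [10.85  9.98 -4.18]
0.95 [11.41 11.64 -4.34]
```

{"api": "play_rows", "payload": {
  "motion": [
    [0.6,0,0.1,0,0,0,-1],
    [1.1,0,0.2,0,0,0,-1],
    [1.5,0,0.2,0,0,0,-1],
    [1.9,0.1,0,0,0,0,-1],
    [2.3,0.3,-0.2,0,0,0,-1]
  ]
}}

```text
clock: 7.5
position: [0.5706, 0.005, 0.1831]
tool_rot: [-3.135, -1.045, 1.282]
force: [-1.8, -0.0, -2.1]
grip_width: -0.0
finger_force: 1.2
```

```bash
cat > chk.py <<'E'
from go import *
s,R=st();d=dirv(85,30)
p,dd=viewer.grab_frame('side');q=(cloud(dd,viewer.camera_info('side'))-O)@M.T*1000
g=p.max(-1);m=(g<110)&(q[...,2]>190)&(q[...,0]>-110)&(abs(q[...,1]-40)<8)&(np.hypot(q[...,0]-90,q[...,2]-145)>165)&(np.hypot(q[...,0]-90,q[...,2]-145)<188)
if m.sum():
    b=np.median(q[m],0);print('bar left end',m.sum(),b.round(1),'phi',np.arctan2(b[2]-145,90-b[0])-np.arctan2(60,165))
if __name__=='__main__':
    for phi in np.arange(0,1.11,.1): print(round(phi,2),(R.T@(W(tcp(phi,-50,d,32))-s['position'])*100).round(2))
E
python3 chk.py
```

```text
t 7.5 tcp [0.5706 0.005  0.1831] mill mm [-69.5 -33.2 183.1] rpy [-3.135 -1.045  1.282] grip -0.0
q [ 0.771  0.782 -0.537  1.885 -0.921  0.898  0.79 ] F mill [-1.7 -0.4 -2.1]
bar left end 52 [-74.   40.1 216. ] phi 0.05960189036167568
0.0 [-0.76 -0.41  0.62]
0.1 [ 0.67  0.27 -0.14]
0.2 [ 2.04  1.1  -0.85]
0.3 [ 3.34  2.08 -1.5 ]
0.4 [ 4.56  3.2  -2.09]
0.5 [ 5.68  4.45 -2.61]
0.6 [ 6.69  5.81 -3.05]
0.7 [ 7.58  7.28 -3.42]
0.8 [ 8.35  8.83 -3.7 ]
0.9 [ 8.98 10.46 -3.89]
1.0 [ 9.47 12.14 -4.  ]
1.1 [ 9.81 13.86 -4.02]
```

{"api": "play_rows", "payload": {
  "motion": [
    [0.7,0.3,-0.2,0,0,0,-1],
    [1.4,0.7,-0.5,0,0,0,-1],
    [2.1,1.1,-0.9,0,0,0,-1],
    [2.7,1.6,-1.2,0,0,0,-1],
    [3.3,2.1,-1.5,0,0,0,-1]
  ]
}}

```text
clock: 8.05
position: [0.5923, 0.0029, 0.2196]
tool_rot: [-3.135, -1.045, 1.282]
force: [-1.4, -3.2, -2.7]
grip_width: 0.0
finger_force: 1.3
```

```bash
python3 chk.py
```

```text
t 8.05 tcp [0.5923 0.0029 0.2196] mill mm [-47.7 -31.2 219.6] rpy [-3.135 -1.045  1.282] grip 0.0
q [ 0.747  0.739 -0.527  1.823 -0.905  0.956  0.703] F mill [-0.7 -3.4 -2.7]
bar left end 51 [-53.2  41.  254.1] phi 0.3021758479020067
0.0 [-4.12 -2.54  2.1 ]
0.1 [-2.69 -1.87  1.34]
0.2 [-1.32 -1.04  0.63]
0.3 [-0.02 -0.05 -0.02]
0.4 [ 1.2   1.07 -0.61]
0.5 [ 2.32  2.31 -1.13]
0.6 [ 3.33  3.68 -1.57]
0.7 [ 4.22  5.15 -1.93]
0.8 [ 4.99  6.7  -2.21]
0.9 [ 5.62  8.33 -2.41]
1.0 [ 6.11 10.01 -2.52]
1.1 [ 6.45 11.73 -2.54]
```

Tracking matches the plan closely, so I'll continue.

{"api": "play_rows", "payload": {
  "motion": [
    [0.6,0.5,-0.3,0,0,0,-1],
    [1.2,1.1,-0.6,0,0,0,-1],
    [1.8,1.7,-0.9,0,0,0,-1],
    [2.3,2.3,-1.1,0,0,0,-1],
    [2.8,3.0,-1.4,0,0,0,-1]
  ]
}}

```text
clock: 8.6
position: [0.6219, -0.0035, 0.2506]
tool_rot: [-3.135, -1.045, 1.282]
force: [-1.6, 0.0, -1.4]
grip_width: 0.0
finger_force: 0.7
```

```bash
python3 chk.py
```

```text
t 8.6 tcp [ 0.6219 -0.0035  0.2506] mill mm [-17.5 -31.8 250.6] rpy [-3.135 -1.045  1.282] grip 0.0
q [ 0.717  0.723 -0.511  1.732 -0.882  1.015  0.613] F mill [-1.6 -0.3 -1.4]
bar left end 52 [-24.6  39.5 285.3] phi 0.5369840326810242
0.0 [-6.93 -5.55  3.48]
0.1 [-5.49 -4.88  2.72]
0.2 [-4.12 -4.05  2.01]
0.3 [-2.82 -3.07  1.36]
0.4 [-1.6  -1.94  0.77]
0.5 [-0.48 -0.7   0.25]
0.6 [ 0.53  0.67 -0.19]
0.7 [ 1.42  2.14 -0.56]
0.8 [ 2.19  3.69 -0.84]
0.9 [ 2.82  5.32 -1.03]
1.0 [ 3.31  7.   -1.14]
1.1 [ 3.65  8.72 -1.16]
```

{"api": "play_rows", "payload": {
  "motion": [
    [0.5,0.6,-0.2,0,0,0,-1],
    [1.0,1.4,-0.4,0,0,0,-1],
    [1.4,2.1,-0.6,0,0,0,-1],
    [1.8,2.9,-0.7,0,0,0,-1],
    [2.2,3.7,-0.8,0,0,0,-1]
  ]
}}

```text
clock: 9.15
position: [0.6589, -0.0102, 0.2733]
tool_rot: [-3.135, -1.045, 1.282]
force: [-0.6, -1.2, 0.4]
grip_width: 0.0001
finger_force: 0.6
```

```bash
python3 chk.py
```

```text
t 9.15 tcp [ 0.6589 -0.0102  0.2733] mill mm [ 20.1 -31.2 273.3] rpy [-3.135 -1.045  1.282] grip 0.0
q [ 0.678  0.734 -0.492  1.62  -0.857  1.067  0.528] F mill [-0.4 -1.3  0.4]
bar left end 58 [ 10.6  40.3 307.9] phi 0.7684670464693667
0.0 [-9.1  -9.28  4.28]
0.1 [-7.67 -8.61  3.52]
0.2 [-6.3  -7.78  2.81]
0.3 [-4.99 -6.79  2.16]
0.4 [-3.78 -5.67  1.57]
0.5 [-2.66 -4.43  1.06]
0.6 [-1.65 -3.06  0.61]
0.7 [-0.75 -1.59  0.25]
0.8 [ 0.01 -0.04 -0.03]
0.9 [ 0.64  1.59 -0.23]
1.0 [ 1.13  3.27 -0.33]
1.1 [ 1.47  4.99 -0.35]
```

{"api": "play_rows", "payload": {
  "motion": [
    [0.3,0.7,-0.1,0,0,0,-1],
    [0.6,1.4,-0.2,0,0,0,-1],
    [0.8,2.1,-0.3,0,0,0,-1],
    [1.0,2.7,-0.3,0,0,0,-1],
    [1.1,3.2,-0.3,0,0,0,-1]
  ]
}}

```text
clock: 9.7
position: [0.6903, -0.0161, 0.2841]
tool_rot: [-3.136, -1.045, 1.283]
force: [0.2, 1.0, 0.4]
grip_width: -0.0002
finger_force: 0.0
```

```bash
python3 chk.py
```

```text
t 9.7 tcp [ 0.6903 -0.0161  0.2841] mill mm [ 52.1 -31.  284.1] rpy [-3.136 -1.045  1.283] grip -0.0
q [ 0.646  0.761 -0.476  1.523 -0.836  1.103  0.469] F mill [0.  1.  0.4]
bar left end 54 [ 43.5  40.5 320.1] phi 0.9622046561188796
0.0 [-10.19 -12.46   4.56]
0.1 [ -8.76 -11.79   3.8 ]
0.2 [ -7.39 -10.96   3.09]
0.3 [-6.09 -9.98  2.44]
0.4 [-4.87 -8.85  1.85]
0.5 [-3.75 -7.61  1.34]
0.6 [-2.74 -6.24  0.89]
0.7 [-1.85 -4.77  0.53]
0.8 [-1.08 -3.22  0.25]
0.9 [-0.45 -1.59  0.05]
1.0 [ 0.04  0.09 -0.05]
1.1 [ 0.38  1.81 -0.07]
```

{"api": "play_rows", "payload": {
  "motion": [
    [0,0,0,0,0,0,-1],
    [0,0,0,0,0,0,-1],
    [0,0,0,0,0,0,-1],
    [0,0,0,0,0,0,-1],
    [0,0,0,0,0,0,-1]
  ]
}}

```text
clock: 10.25
position: [0.6896, -0.0162, 0.2839]
tool_rot: [-3.135, -1.045, 1.282]
force: [-0.3, -0.2, -0.2]
grip_width: 0.0002
finger_force: 0.0
```

```bash
python3 chk.py | head -3
```

```text
t 10.25 tcp [ 0.6896 -0.0162  0.2839] mill mm [ 51.5 -31.2 283.9] rpy [-3.135 -1.045  1.282] grip 0.0
q [ 0.647  0.761 -0.476  1.525 -0.837  1.102  0.47 ] F mill [-0.3 -0.3 -0.2]
bar left end 58 [111.9  40.7 324. ] phi 1.3439757269751893
```

{"api": "play_rows", "payload": {
  "motion": [
    [0,-1,-2,0,0,0,-1],
    [0,-2,-5,0,0,0,-1],
    [0,-3,-8,0,0,0,-1],
    [0,-4,-11,0,0,0,-1],
    [0,-4,-11,0,0,0,-1]
  ]
}}

```text
clock: 10.8
position: [0.6238, -0.101, 0.3408]
tool_rot: [-3.14, -1.043, 1.281]
force: [-0.1, -0.6, -0.7]
grip_width: 0.0004
finger_force: 0.0
```

{"api": "play_rows", "payload": {
  "motion": [
    [0,0,0,0,0,0,-1],
    [0,0,0,0,0,0,-1],
    [0,0,0,0,0,0,-1],
    [0,0,0,0,0,0,-1],
    [0,0,0,0,0,0,-1]
  ]
}}

```text
clock: 11.3
position: [0.6249, -0.0959, 0.339]
tool_rot: [-3.134, -1.046, 1.282]
force: [-0.1, -0.0, 0.5]
grip_width: -0.0003
finger_force: 0.0
```

```bash
python3 chk.py | head -3; python3 - <<'E'
from h import *
p,d=viewer.grab_frame('side');a,_=viewer.grab_frame('top')
cv2.imwrite('pics/m5.png',np.hstack([cv2.resize(p[120:360,160:480],(400,300)),cv2.resize(a[60:300,220:540],(400,300))])[...,::-1])
q=(cloud(d,viewer.camera_info('side'))-O)@M.T
m=(q[...,2]>.085)&(q[...,2]<.11)&(q[...,0]>-.11)&(q[...,0]<-.03)&(abs(q[...,1]+.136)<.015)
print('toggle',m.sum(),q[m].mean(0))
E
```

```text
t 11.3 tcp [ 0.6249 -0.0959  0.339 ] mill mm [   3.3 -121.9  339. ] rpy [-3.134 -1.046  1.282] grip -0.0
q [ 0.789  0.667 -0.452  1.537 -0.803  1.278  0.479] F mill [-0.1 -0.   0.5]
bar left end 55 [127.5  40.4 320.9] phi 1.4320705386001786
toggle 29 [-0.06009869 -0.13302712  0.09066074]
```

View pics/m5.png

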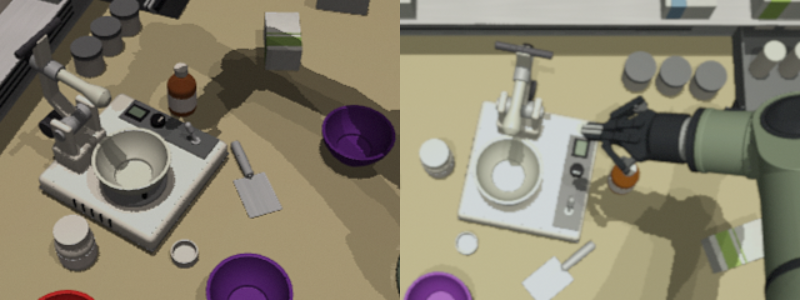

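The arm is raised on its stop, with the bar at (522,50) in the top half. The toggle leans to the rear, the mortar is in place, and the gripper is clear of everything.

```bash
python3 -c "
from workcell import bot
print(bot.job_done())"
```

```text
the job is handed in; nothing more can be done
None
```

The job is handed in: the mill is switched off, the pestle arm rests raised on its stop at about 1.43 rad, and the mortar and bystanders in view stood in place; no verdict came back.

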